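# Slide the red sample block to the reader

### The job

Bring the red sample block to the place in the tray beside the green-domed reader: slide the block that is there straight into the empty place, then slide the red one straight into the place it has left, pressing each gently home against its end stop for half a second with about 8 newtons (never over 13, or the stop shifts). Slide them, never lift them; leave the third block in its place and the bottle, jar and orange box undisturbed.

Things in the scene. Friction and masses are not known exactly. Their poses are not given: they have to be found in the camera images.
- tray: grey fixed tray, 174 x 174 mm outside, 158 x 158 inside; floor 8 mm above the bench, aluminium walls to 26 mm. Origin: centre of the underside; x, y along its walls. Four places, 2 x 2, no partitions, middles near x, y = +-37 mm. At the start (+x,+y) is empty, red is in (-x,-y), blue and white are in (+x,-y) and (-x,+y) in either order. End stops on the +x and +y walls only
- red_block: sample block: red plastic, 66 x 66 x 22 mm thick, 0.1 to 0.21 kg, with a central square grip of the same colour, 22 x 22 mm, from 22 to 50 mm above the underside, and four steel vial caps (13 mm across, 5 mm high) at the corners. Origin: centre of the underside, z up; axes along the tray's to 0.01 rad; it drags with 1 to 3 N. Starts in the tray's (-x,-y) place, 1 to 4 mm off both walls.
- blue_block: sample block: blue plastic, 66 x 66 x 22 mm thick, 0.1 to 0.21 kg, with a central square grip of the same colour, 22 x 22 mm, from 22 to 50 mm above the underside, and four steel vial caps (13 mm across, 5 mm high) at the corners. Origin: centre of the underside, z up; axes along the tray's to 0.01 rad; it drags with 1 to 3 N. Starts in one of the two places next to the empty one.
- white_block: sample block: white plastic, 66 x 66 x 22 mm thick, 0.1 to 0.21 kg, with a central square grip of the same colour, 22 x 22 mm, from 22 to 50 mm above the underside, and four steel vial caps (13 mm across, 5 mm high) at the corners. Origin: centre of the underside, z up; axes along the tray's to 0.01 rad; it drags with 1 to 3 N. Starts in one of the two places next to the empty one.
- reader: fixed white post with a bright green dome, 32 mm across, 44 high; origin: underside's centre. It stands outside the tray beside red's new place: either at tray (36, -115) mm (place (+x,-y): its block goes +y to stop_y_far, then red +x to stop_x_right) or at tray (-115, 36) mm (place (-x,+y): its block goes +x to stop_x_left, then red +y to stop_y_near)
- blank_post: unused post like the reader, but with a black dome, standing at the other of those two positions; it means nothing
- stop_x_right: fixed steel bracket of an adjustable end stop, on the tray's +x wall at tray y = -36 mm, for the (+x,-y) place. Its rigid round black pad (18 mm across, 18 mm up) stands 4 to 16 mm into the tray, set anew each time and not measured: find it by feel. A block on it has its centre at tray x = 30 to 42 mm. Origin: bench level, inner face of that wall, in line with the pad
- stop_x_left: fixed steel bracket of an adjustable end stop, on the tray's +x wall at tray y = +36 mm, for the (+x,+y) place. Its rigid round black pad (18 mm across, 18 mm up) stands 4 to 16 mm into the tray, set anew each time and not measured: find it by feel. A block on it has its centre at tray x = 30 to 42 mm. Origin: bench level, inner face of that wall, in line with the pad
- stop_y_near: fixed steel bracket of an adjustable end stop, on the tray's +y wall at tray x = -36 mm, for the (-x,+y) place. Its rigid round black pad (18 mm across, 18 mm up) stands 4 to 16 mm into the tray, set anew each time and not measured: find it by feel. A block on it has its centre at tray y = 30 to 42 mm. Origin: bench level, inner face of that wall, in line with the pad
- stop_y_far: fixed steel bracket of an adjustable end stop, on the tray's +y wall at tray x = +36 mm, for the (+x,+y) place. Its rigid round black pad (18 mm across, 18 mm up) stands 4 to 16 mm into the tray, set anew each time and not measured: find it by feel. A block on it has its centre at tray y = 30 to 42 mm. Origin: bench level, inner face of that wall, in line with the pad
- medium_bottle: glass bottle with a red cap, 60 mm across, 130 mm high, loose, on the bench beyond the tray's +y side; origin at the underside's centre
- amber_jar: amber jar with a white lid, 50 mm across, 65 mm high, loose, on the bench at the tray's -y side; origin at the underside's centre
- tip_box: closed orange box, 70 x 100 x 50 mm high, loose, beyond the tray's +x side; origin at the underside's centre

How it is judged:
By the outcome, as a careful person would: the job done as asked, in the order asked, and still so for the second after the job is handed in, with the robot touching nothing.
It also fails if it takes over 56 s, if anything falls off the work surface, if the arm or the gripper's body presses on something with over 40 N, if the wrist force passes 120 N, or if a joint passes its speed limit or range.

### The arm

A 7-joint arm with a two-finger parallel gripper is mounted at the origin on the work surface. World frame = base frame: x ahead of the robot, y to its left, z up, the work surface at z = 0. Lengths are in m, angles in rad, forces in N, time in s.
With the tool pointing down it reaches from about 0.4 to 0.85 m from the base axis. Payload 10.4 kg.
Tool frame: the origin (TCP) lies on the centre line of the jaws, within the pads' length; the fingertips stand 11 mm ahead of it and the grasp point (between the pads) lies 8 mm behind it (tip_reach is the distance from the TCP to the fingertips, in m); z points along the fingers, y is the line along which they close (so a half turn about z gives the same grasp; the last joint's range is limited). The gripper opens to 85 mm and grips with 20 to 120 N. Pads are 22 mm wide; open, the fingers measure 114 mm over their backs; the gripper's body (76 mm by 85 mm) begins 54 mm behind the grasp point. The pads swing forward as they close: fully open they stand 13 mm farther back than shut.
Start: joints at [1.165, 0.332, -0.065, 1.46, 0.022, 1.35, -0.088], TCP at [0.233, -0.58, 0.242] pointing down, gripper open.
Joint ranges: [-2.6, 2.6], [-0.5, 2.12], [-1.47, 1.34], [0.16, 2.42], [-1.27, 4.41], [0.06, 2.06], [-2.6, 2.6]. Speed limits (rad/s): [2.22, 2.22, 2.79, 2.79, 3.14, 3.14, 3.14].

### API

Orientations are given as a unit quaternion [x, y, z, w].
In Python, from workcell import get_obs, camera, hand_in, tip_reach gives the robot as it stands. The module is installed in compiled form; this text tells all that it offers.
- The arm moves only by the tool move_arm, never from a script. Its argument "plan" is a list of rows, each an object with "delta_pos": the shift along the tool's x, y, z in shares of 0.75 m (1.0 is 0.75 m), a list of three; "turn": the turn, a rotation vector about the tool's x, y, z in parts of the range, where 1.0 means pi rad, a list of three; "fingers": the closure, from 0 (fully open) to 1 (shut). A call has 1 to 12 rows; each row is the pose to reach, as a shift and turn from the pose commanded when the call began, along the tool's axes at that moment; what a row does not reach only later rows make up. A row lasts 1/8 s, in which the tool goes at most 62.5 mm and 10.7 degrees, less where a joint would pass 70% of its speed; a pose out of reach is approached as far as the arm can. A call with a gripper value outside its range is refused whole. The fingers move at their own pace and stop on an object; "force" is the grip in N (left out, the last holds). Time passes only in rows, so rows that repeat a pose let the fingers close. It gives the time, the measured TCP pose, the force, the opening and the grip force at its end, in the units of the state.
- get_obs(): the state, without advancing time (a new reading comes with each control period).
- camera(name): name is "side" or "top" or "wrist"; returns a dict with "color" (420x560x3 uint8, red, green, blue), "range_z" (420x560 float32, m along the optical axis (not along the pixel's ray), 0 where there is no reading), "fx", "fy", "cx", "cy" (pixels), "k1" (the pictures are not rectified: a ray, as slopes to the right and down, at radius r is drawn at 1 + k1 r^2 times it, then the intrinsics apply), "R" (3x3) and "t" (3): a world point X has camera coordinates R X + t; the wrist camera has in their place "tool_from_camera" (4x4, takes a point from camera to tool coordinates, whose origin is the TCP and whose axes are the flange's). Camera axes: x right, y down, z forward; pixel columns grow to the right and rows downward; lengths in m; the calibration is good to about 2 mm. A picture is of the moment at which its call begins: read the wrist's pose just before it.
- hand_in(): hands the job in; it is judged then, once.
The state is a dict: "clock": time; "joint_pos": joint angles; "joint_velocities": joint speeds; "tau": joint torques, N m; "position": TCP position; "ee_rot": TCP orientation; "ft_force": force on the tool from outside, world axes, zero at the start; "torque": the same for the moment, N m; "grip_width": opening from 0.0 (shut) to 1.0 (fully open); "grasp_force": force on a finger pad.
Only numpy, scipy, OpenCV 4.12 (cv2) and the standard library are available. Lean on these libraries where they do the work, as an engineer would, in place of code of your own. Each camera call takes 0.05 s, during which the arm holds its last target. There are 200 camera calls.

## Working session

There is one attempt and no reset: what is moved stays moved. The work goes in short steps, Python scripts to look and compute and a tool call to move; the robot and the scene stay as the last step left them, time stands still between calls to the robot, and variables do not carry over. Pictures are saved under pics/ and viewed, at most 10 in all, crops included, and the job is handed in when it is done.

Besides the shell and the picture viewer there is one more tool, called as name(argument=value, ...), one argument or row to a line, values as JSON. move_arm: Moves the arm, as the interface text tells. Its arguments: {"type":"object","properties":{"plan":{"type":"array","items":{"type":"object","properties":{"delta_pos":{"type":"array","items":{"type":"number"}},"turn":{"type":"array","items":{"type":"number"}},"fingers":{"type":"number"}}}},"force":{"type":"number"}},"required":["plan"]}

```bash
mkdir -p pics
python3 - <<'E'
from workcell import get_obs,camera,tip_reach
import cv2,numpy as np,pickle
o=get_obs();print(o,tip_reach)
d={}
for n in("top","side","wrist"):
    c=camera(n);d[n]=c;cv2.imwrite(f"pics/{n}0.png",c["color"][:,:,::-1])
    print(n,{k:v for k,v in c.items() if k not in("color","range_z")})
pickle.dump((o,d),open("s0.pkl","wb"))
E
```

```text
{'clock': 0.0, 'joint_pos': array([ 1.16537534,  0.33290437, -0.06472654,  1.46094824,  0.0216138 ,
        1.34990841, -0.08847732]), 'joint_velocities': array([-0.00090044, -0.00175561, -0.00075804, -0.0002853 , -0.00150647,
       -0.00126329, -0.00073431]), 'tau': array([-3.26617801e-04, -6.25443220e+01,  4.89613193e-02, -3.91615462e+01,
        1.62615487e-02,  9.93383175e-03, -6.47299635e-05]), 'position': array([ 0.23333037, -0.57941653,  0.2414924 ]), 'ee_rot': array([ 9.81729765e-01,  1.90279076e-01, -1.75729291e-04, -7.14746337e-04]), 'ft_force': array([-0.53954385,  0.13497567, -0.9318564 ]), 'torque': array([ 0.03118015, -0.03278418,  0.03846605]), 'grasp_force': 0.0, 'grip_width': 0.9997341242298994} 0.011
top {'fx': 417.4035286182856, 'fy': 417.4035286182856, 'cx': 284.07570916161114, 'cy': 214.65304133907472, 'k1': -0.11921282779837268, 'R': array([[-0.0120392 , -0.99991621, -0.00475764],
       [-0.99514267,  0.01244637, -0.09765327],
       [ 0.0977043 ,  0.00355886, -0.99520913]]), 't': array([0.07417017, 0.6109335 , 0.96541138])}
side {'fx': 398.8045567329699, 'fy': 398.8045567329699, 'cx': 279.5108321541609, 'cy': 204.47465358417466, 'k1': 0.016903524561188654, 'R': array([[ 0.95174695, -0.30652931, -0.01474855],
       [-0.1976896 , -0.57563242, -0.79345204],
       [ 0.23472657,  0.75808119, -0.60845406]]), 't': array([-0.57305422,  0.19098274,  0.64804504])}
wrist {'fx': 374.92299724191, 'fy': 374.92299724191, 'cx': 277.7988086013676, 'cy': 209.4362753830789, 'k1': -0.0067552037670534715, 'tool_from_camera': array([[ 1.44988913e-04, -9.65172779e-01, -2.61613237e-01,
         6.59841098e-02],
       [ 9.99999988e-01,  1.25344062e-04,  9.17775980e-05,
        -5.96868990e-04],
       [-5.57895736e-05, -2.61613247e-01,  9.65172786e-01,
        -1.30816211e-01],
       [ 0.00000000e+00,  0.00000000e+00,  0.00000000e+00,
         1.00000000e+00]])}
```

View pics/top0.png

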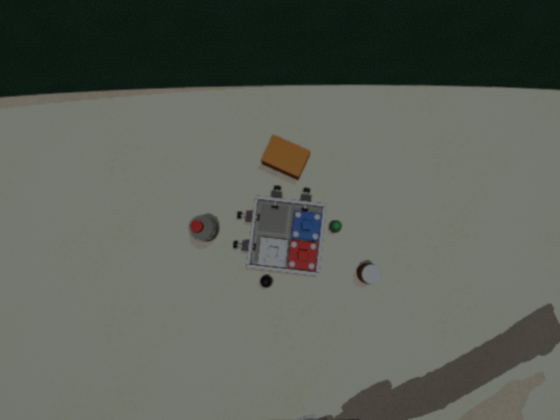

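View pics/side0.png

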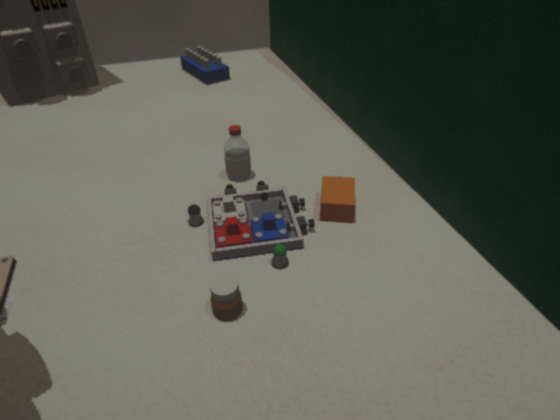

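The top view shows the tray at columns 247–326, rows 197–275. The green reader at (336,226) is beside blue at (306,226), with red at (303,256), white at (272,252) and the empty place upper left. The side view agrees, with the green dome at (280,248) beside blue at (270,226). So blue goes +y to stop_y_far, then red goes +x to stop_x_right. Next I'll look at enlarged crops.

Run:
```python
import cv2,pickle,numpy as np
o,d=pickle.load(open("s0.pkl","rb"))
g=lambda im:np.clip((im/255.)**.7*255,0,255).astype(np.uint8)
a=g(d["top"]["color"][185:285,225:350,::-1]);cv2.imwrite("pics/top_c.png",cv2.resize(a,None,fx=6,fy=6,interpolation=cv2.INTER_CUBIC))
a=g(d["side"]["color"][175:275,180:320,::-1]);cv2.imwrite("pics/side_c.png",cv2.resize(a,None,fx=5.5,fy=5.5,interpolation=cv2.INTER_CUBIC))
```

```text
(no output)
```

View pics/top_c.png

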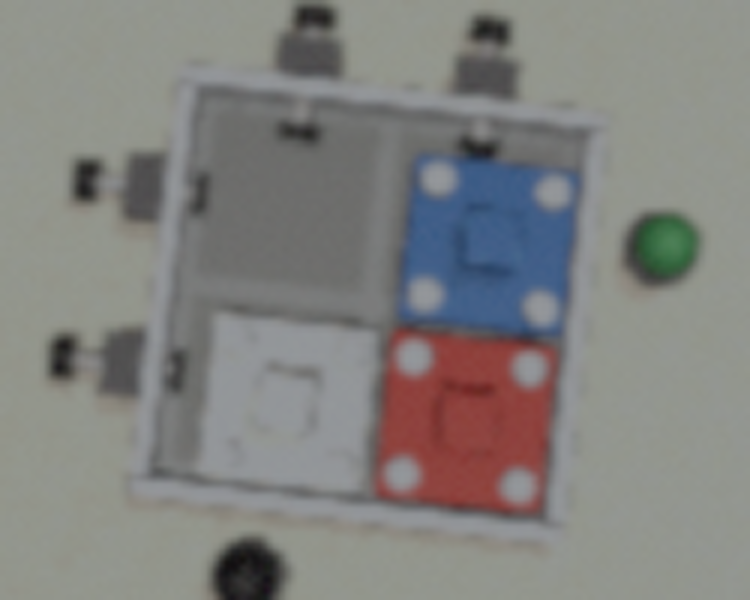

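View pics/side_c.png

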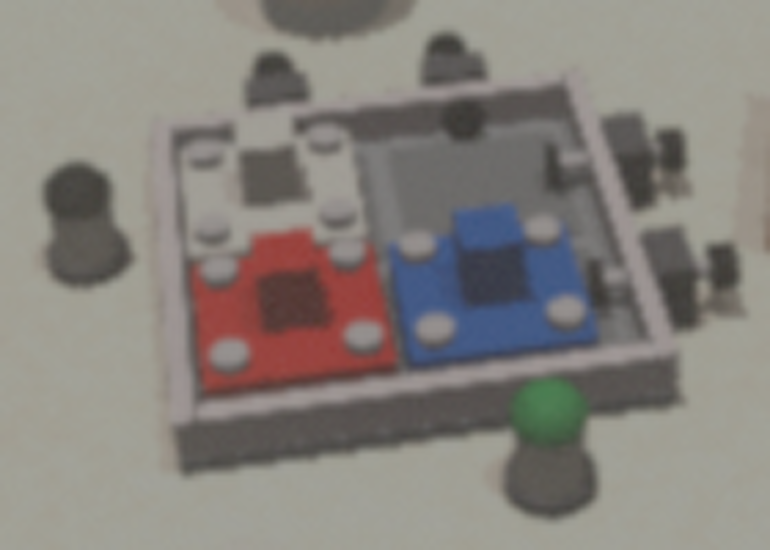

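The top crop shows blue's caps at (440,178), (554,191), (541,308) and (425,294), and red's at (414,356), (530,368), (518,486) and (402,474). The side crop shows the same caps on blue at (543,228), (566,310), (435,328) and (418,243), and on red at (347,252), (364,336), (229,354) and (219,268). I'll triangulate from these.

```bash
cat > h.py <<'E'
import numpy as np
from scipy.optimize import least_squares
def proj(c,X):
    p=c["R"]@X+c["t"];u=p[:2]/p[2];u=u*(1+c["k1"]*u@u)
    return np.array([c["fx"]*u[0]+c["cx"],c["fy"]*u[1]+c["cy"]])
def tri(cs,px):
    f=lambda X:np.concatenate([proj(c,X)-p for c,p in zip(cs,px)])
    r=least_squares(f,[.55,0,.05]);return r.x,np.abs(r.fun).max()
E
python3 - <<'E'
from h import *;import pickle
o,d=pickle.load(open("s0.pkl","rb"));cs=[d["top"],d["side"]]
print([(-c["R"].T@c["t"]).round(3) for c in cs])
T=lambda c:(np.array(c)+.5)/6-.5+[225,185]
S=lambda c:(np.array(c)+.5)/5.5-.5+[180,175]
for n,t,s in [("blue",[(440,178),(554,191),(541,308),(425,294)],[(543,228),(566,310),(435,328),(418,243)]),
 ("red",[(414,356),(530,368),(518,486),(402,474)],[(347,252),(364,336),(229,354),(219,268)]),
 ("tray",[(182,70),(605,122),(560,542),(128,490)],[(572,68),(680,348),(178,418),(158,122)]),
 ("grips b,r",[(495,238),(470,420)],[(489,226),(288,254)]),("reader",[(665,245)],[(550,408)])]:
    P=[]
    for a,b in zip(t,s):
        X,e=tri(cs,[T(a),S(b)]);P.append(X);print(n,X.round(4),round(e,2))
    P=np.array(P)
    if len(P)==4:
        v=(P[0]+P[1]-P[2]-P[3])/2;w=(P[0]+P[3]-P[1]-P[2])/2
        print(n,"c",P.mean(0).round(4),np.linalg.norm(v),np.linalg.norm(w),"yaw",np.arctan2(v[1],v[0]),np.arctan2(-w[0],w[1]))
from scipy.spatial.transform import Rotation as Ro
print(Ro.from_quat(o["ee_rot"]).as_matrix().round(3))
E
```

```text
[array([0.515, 0.063, 1.021]), array([ 0.431, -0.557,  0.537])]
blue [0.6114 0.0339 0.0347] 0.2
blue [ 0.6055 -0.0111  0.0343] 0.29
blue [ 0.5597 -0.0052  0.0341] 0.11
blue [0.5659 0.0404 0.0347] 0.05
blue c [0.5856 0.0145 0.0345] 0.04605943172976483 0.04572786846383675 yaw -0.13518902500914529 -0.1329214048066271
red [0.5411 0.0451 0.0335] 0.27
red [ 5.359e-01 -5.000e-04  3.330e-02] 0.23
red [0.4899 0.005  0.0338] 0.14
red [0.4953 0.0504 0.0342] 0.1
red c [0.5156 0.025  0.0337] 0.046196142825239705 0.04582517161849773 yaw -0.11676212142375825 -0.11591765746314471
tray [0.6567 0.1364 0.0275] 0.3
tray [ 0.6371 -0.0336  0.0262] 1.13
tray [ 0.4681 -0.0118  0.0258] 0.13
tray [0.4905 0.1589 0.0243] 0.12
tray c [0.5631 0.0625 0.0259] 0.1690606348000321 0.1715993887411447 yaw -0.13131000822738328 -0.12252203619922465
grips b,r [0.5857 0.0137 0.0579] 0.19
grips b,r [0.5163 0.0243 0.0556] 0.02
reader [ 0.5848 -0.055   0.0336] 0.21
[[ 0.928  0.374 -0.001]
 [ 0.374 -0.928  0.001]
 [-0.    -0.001 -1.   ]]
```

Careful with the scale: shifts go in shares of 0.75 m and turns go in shares of pi rad. That gives: 0.549 m / 0.75 = 0.732, 0.52 m / 0.75 = 0.6933, 0.509 rad / 3.1416 = 0.162.

move_arm(
  plan=[
    {"delta_pos":[0.0533,-0.04,0],"turn":[0,0,0.0159],"fingers":0.45},
    {"delta_pos":[0.1067,-0.0813,0],"turn":[0,0,0.0318],"fingers":0.45},
    {"delta_pos":[0.1733,-0.1333,0],"turn":[0,0,0.0477],"fingers":0.45},
    {"delta_pos":[0.24,-0.1827,0],"turn":[0,0,0.0637],"fingers":0.45},
    {"delta_pos":[0.3067,-0.2333,0],"turn":[0,0,0.0796],"fingers":0.45},
    {"delta_pos":[0.3733,-0.2853,0.0133],"turn":[0,0,0.0955],"fingers":0.45},
    {"delta_pos":[0.44,-0.336,0.0267],"turn":[0,0,0.1114],"fingers":0.45},
    {"delta_pos":[0.5067,-0.3867,0.04],"turn":[0,0,0.1273],"fingers":0.45},
    {"delta_pos":[0.5733,-0.4373,0.0533],"turn":[0,0,0.1432],"fingers":0.45},
    {"delta_pos":[0.64,-0.488,0.0667],"turn":[0,0,0.162],"fingers":0.45},
    {"delta_pos":[0.6933,-0.5293,0.08],"turn":[0,0,0.162],"fingers":0.45},
    {"delta_pos":[0.732,-0.5587,0.08],"turn":[0,0,0.162],"fingers":0.45},
  ],
  force=40,
)

```text
clock: 1.65
position: [0.5864, 0.0171, 0.1811]
ee_rot: [0.998, -0.062, -0.001, -0.0]
ft_force: [0.7, -0.4, -1.0]
grip_width: 0.548
grasp_force: 0.0
```

move_arm(
  plan=[
    {"delta_pos":[0,0,0],"turn":[0,0,0],"fingers":0.45},
    {"delta_pos":[0,0,0],"turn":[0,0,0],"fingers":0.45},
    {"delta_pos":[0,0,0],"turn":[0,0,0],"fingers":0.45},
  ],
)

```text
clock: 2.02
position: [0.586, 0.0124, 0.1824]
ee_rot: [0.998, -0.064, 0.0, 0.0]
ft_force: [-0.6, 0.3, -0.2]
grip_width: 0.549
grasp_force: 0.0
```

Run:
```python
from workcell import get_obs,camera
import cv2,numpy as np,pickle
o=get_obs();c=camera("wrist");pickle.dump((o,c),open("s1.pkl","wb"))
a=np.clip((c["color"]/255.)**.7*255,0,255).astype(np.uint8)[:,:,::-1]
cv2.imwrite("pics/w1.png",cv2.resize(a,(800,600)))
print({k:o[k] for k in("clock","position","ee_rot","ft_force","grip_width")})
```

```text
{'clock': 2.025, 'position': array([0.58596299, 0.01240712, 0.18235082]), 'ee_rot': array([ 9.97947333e-01, -6.40386573e-02,  4.47658482e-06,  4.14572931e-04]), 'ft_force': array([-0.63828024,  0.27200833, -0.18567063]), 'grip_width': 0.549306514714055}
```

View pics/w1.png

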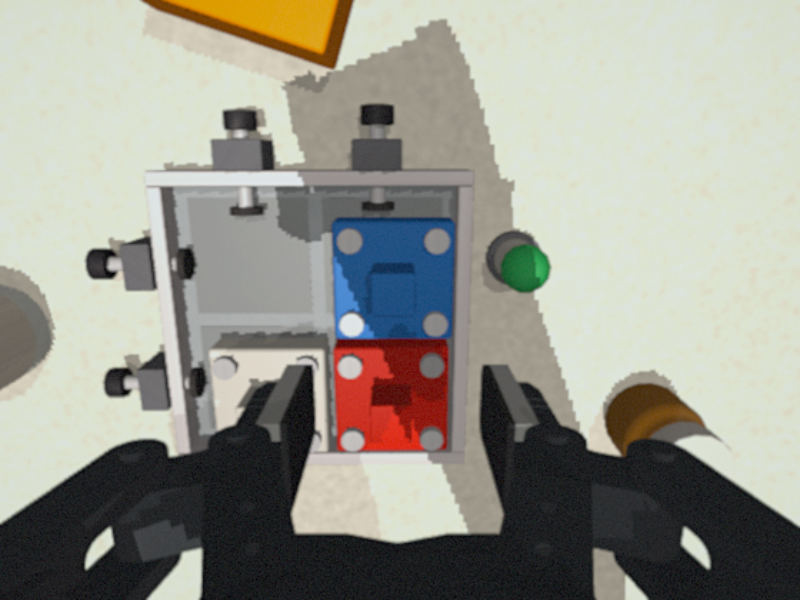

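The wrist view shows blue's caps at (350,241), (436,241), (434,324) and (351,325), and red's at (350,367), (432,365), (431,440) and (352,440). The rim's outer +x corners are at (147,172) and (473,172). The stop pads have their front edges at (246,214), (377,209) and (193,263).

```bash
cat >> h.py <<'E'
from scipy.spatial.transform import Rotation as Ro
import cv2
def wr(o,c,px,z):
    K=np.array([[c["fx"],0,c["cx"]],[0,c["fy"],c["cy"]],[0,0,1]])
    s=cv2.undistortPoints(np.array(px,float).reshape(-1,1,2),K,np.array([c["k1"],0,0,0,0]))[:,0]
    M=np.eye(4);M[:3,:3]=Ro.from_quat(o["ee_rot"]).as_matrix();M[:3,3]=o["position"];M=M@c["tool_from_camera"]
    d=np.c_[s,np.ones(len(s))]@M[:3,:3].T
    return M[:3,3]+d*((z-M[2,3])/d[:,2])[:,None]
E
python3 - <<'E'
from h import *;import pickle
o,c=pickle.load(open("s1.pkl","rb"))
f=lambda L:(np.array(L)+.5)*.7-.5
def tr(X,y=-.127,C=np.array([.5628,.0625])):
    D=X[:,:2]-C;return (D@np.array([[np.cos(y),-np.sin(y)],[np.sin(y),np.cos(y)]])).round(4)
for n,L,z in [("blue",[(350,241),(436,241),(434,324),(351,325)],.035),("red",[(350,367),(432,365),(431,440),(352,440)],.035)]:
    P=wr(o,c,f(L),z);v=(P[0]+P[1]-P[2]-P[3])/2;w=(P[0]+P[3]-P[1]-P[2])/2
    print(n,P.mean(0).round(4),tr(P.mean(0)[None]),np.linalg.norm(v),np.linalg.norm(w),np.arctan2(v[1],v[0]),np.arctan2(-w[0],w[1]))
P=wr(o,c,f([(147,172),(473,172),(464,462)]),.026);v=P[0]-P[1];print("rim",P.round(4),tr(P),np.linalg.norm(v),np.arctan2(-v[0],v[1]),"centre",((P[0]+P[2])/2).round(4))
print("pads",tr(wr(o,c,f([(246,214),(377,209),(193,263)]),.018)))
print("white caps",tr(wr(o,c,f([(225,366),(308,366)]),.035)))
E
```

```text
blue [0.5854 0.0151 0.035 ] [[ 0.0284 -0.0441]] 0.04580141508664742 0.04509630099997014 -0.1360809013488342 -0.12189605305729527
red [0.5159 0.0251 0.035 ] [[-0.0418 -0.0431]] 0.04600086285657326 0.0457329551499374 -0.12444954746142067 -0.11537002224555157
rim [[ 0.6591  0.1351  0.026 ]
 [ 0.6373 -0.0339  0.026 ]
 [ 0.4676 -0.0129  0.026 ]] [[ 0.0864  0.0842]
 [ 0.0861 -0.0862]
 [-0.0849 -0.0869]] 0.17032636022253844 -0.12855901521863644 centre [0.5634 0.0611 0.026 ]
pads [[ 0.0636  0.0362]
 [ 0.0662 -0.0355]
 [ 0.0363  0.068 ]]
white caps [[-0.0187  0.0495]
 [-0.0187  0.0032]]
```

move_arm(
  plan=[
    {"delta_pos":[0,0,0.04],"turn":[0,0,0],"fingers":0.45},
    {"delta_pos":[0,0,0.08],"turn":[0,0,0],"fingers":0.45},
    {"delta_pos":[0,0,0.1067],"turn":[0,0,0],"fingers":0.45},
    {"delta_pos":[0,0,0.12],"turn":[0,0,0],"fingers":0.45},
    {"delta_pos":[0,0,0.12],"turn":[0,0,0],"fingers":0.45},
    {"delta_pos":[0,0,0.12],"turn":[0,0,0],"fingers":0.45},
    {"delta_pos":[0,0,0.12],"turn":[0,0,0],"fingers":0.45},
  ],
)

```text
clock: 2.95
position: [0.5868, 0.014, 0.0932]
ee_rot: [0.998, -0.063, 0.001, 0.0]
ft_force: [-0.1, -0.4, 0.7]
grip_width: 0.55
grasp_force: 0.0
```

```bash
python3 -c "
from workcell import get_obs
o=get_obs()
for k in('clock','position','ee_rot','ft_force','joint_velocities'):print(k,o[k].round(4) if k!='clock' else o[k])"
```

```text
clock 2.95
position [0.5868 0.014  0.0932]
ee_rot [ 9.98e-01 -6.30e-02  7.00e-04  0.00e+00]
ft_force [-0.1325 -0.3697  0.6679]
joint_velocities [-0.0012  0.0034  0.0009  0.0036  0.0019 -0.0019  0.0008]
```

Converted, 0.046 m / 0.75 = 0.0613, 0.036 m / 0.75 = 0.048.

move_arm(
  plan=[
    {"delta_pos":[-0.0019,-0.0008,0.0267],"turn":[0,0,0],"fingers":0.45},
    {"delta_pos":[-0.0019,-0.0008,0.048],"turn":[0,0,0],"fingers":0.45},
    {"delta_pos":[-0.0019,-0.0008,0.0587],"turn":[0,0,0],"fingers":0.45},
    {"delta_pos":[-0.0019,-0.0008,0.0613],"turn":[0,0,0],"fingers":0.45},
    {"delta_pos":[-0.0019,-0.0008,0.0613],"turn":[0,0,0],"fingers":0.45},
    {"delta_pos":[-0.0019,-0.0008,0.0613],"turn":[0,0,0],"fingers":0.45},
  ],
)

```text
clock: 3.7
position: [0.5853, 0.0147, 0.0468]
ee_rot: [0.998, -0.063, 0.0, 0.0]
ft_force: [0.1, 0.2, -0.1]
grip_width: 0.551
grasp_force: 0.0
```

move_arm(
  plan=[
    {"delta_pos":[0,0,0],"turn":[0,0,0],"fingers":0.65},
    {"delta_pos":[0,0,0],"turn":[0,0,0],"fingers":0.7},
    {"delta_pos":[0,0,0],"turn":[0,0,0],"fingers":0.75},
    {"delta_pos":[0,0,0],"turn":[0,0,0],"fingers":0.8},
    {"delta_pos":[0,0,0],"turn":[0,0,0],"fingers":0.9},
    {"delta_pos":[0,0,0],"turn":[0,0,0],"fingers":0.9},
  ],
  force=30,
)

```text
clock: 4.45
position: [0.5851, 0.0147, 0.0466]
ee_rot: [0.998, -0.063, 0.0, 0.0]
ft_force: [-0.6, -0.3, 5.1]
grip_width: 0.249
grasp_force: 30.6
```

Converted, -0.038 m / 0.75 = -0.0507, -0.01 m / 0.75 = -0.0133.

move_arm(
  plan=[
    {"delta_pos":[-0.0007,-0.0053,-0.0005],"turn":[0,0,0],"fingers":0.9},
    {"delta_pos":[-0.0013,-0.0133,-0.0005],"turn":[0,0,0],"fingers":0.9},
    {"delta_pos":[-0.0013,-0.0227,-0.0005],"turn":[0,0,0],"fingers":0.9},
    {"delta_pos":[-0.0013,-0.032,-0.0005],"turn":[0,0,0],"fingers":0.9},
    {"delta_pos":[-0.0013,-0.0413,-0.0005],"turn":[0,0,0],"fingers":0.9},
    {"delta_pos":[-0.0013,-0.0507,-0.0005],"turn":[0,0,0],"fingers":0.9},
  ],
)

```text
clock: 5.2
position: [0.5887, 0.0532, 0.0466]
ee_rot: [0.998, -0.063, -0.0, -0.0]
ft_force: [-0.8, -0.7, -0.2]
grip_width: 0.248
grasp_force: 30.1
```

Converted, -0.028 m / 0.75 = -0.0373, -0.025 m / 0.75 = -0.0333.

move_arm(
  plan=[
    {"delta_pos":[0,-0.0093,0],"turn":[0,0,0],"fingers":0.9},
    {"delta_pos":[0,-0.0187,0],"turn":[0,0,0],"fingers":0.9},
    {"delta_pos":[0,-0.0267,0],"turn":[0,0,0],"fingers":0.9},
    {"delta_pos":[0,-0.0333,0],"turn":[0,0,0],"fingers":0.9},
    {"delta_pos":[0,-0.0373,0],"turn":[0,0,0],"fingers":0.9},
  ],
)

```text
clock: 5.82
position: [0.5922, 0.0808, 0.0466]
ee_rot: [0.998, -0.063, -0.0, -0.0]
ft_force: [-0.2, -0.4, -1.3]
grip_width: 0.249
grasp_force: 29.9
```

Converted, -0.004 m / 0.75 = -0.0053, -0.003 m / 0.75 = -0.004.

move_arm(
  plan=[
    {"delta_pos":[0,-0.0013,0],"turn":[0,0,0],"fingers":0.9},
    {"delta_pos":[0,-0.0027,0],"turn":[0,0,0],"fingers":0.9},
    {"delta_pos":[0,-0.004,0],"turn":[0,0,0],"fingers":0.9},
    {"delta_pos":[0,-0.0053,0],"turn":[0,0,0],"fingers":0.9},
  ],
)

```text
clock: 6.32
position: [0.5927, 0.0843, 0.0466]
ee_rot: [0.998, -0.063, -0.0, 0.0]
ft_force: [0.2, 0.5, -2.3]
grip_width: 0.254
grasp_force: 29.8
```

Converted, 0.0003 m / 0.75 = 0.0004.

move_arm(
  plan=[
    {"delta_pos":[0,0,0.0004],"turn":[0,0,0],"fingers":0.9},
    {"delta_pos":[0,0,0.0004],"turn":[0,0,0],"fingers":0.9},
  ],
)

```text
clock: 6.58
position: [0.5927, 0.0845, 0.0466]
ee_rot: [0.998, -0.063, 0.0, -0.0]
ft_force: [-1.8, 0.2, 2.4]
grip_width: 0.249
grasp_force: 30.2
```

Converted, -0.003 m / 0.75 = -0.004, -0.002 m / 0.75 = -0.0027.

move_arm(
  plan=[
    {"delta_pos":[0,-0.0013,0],"turn":[0,0,0],"fingers":0.9},
    {"delta_pos":[0,-0.0027,0],"turn":[0,0,0],"fingers":0.9},
    {"delta_pos":[0,-0.004,0],"turn":[0,0,0],"fingers":0.9},
  ],
)

```text
clock: 6.95
position: [0.5935, 0.087, 0.0466]
ee_rot: [0.998, -0.063, 0.0, 0.0]
ft_force: [-0.3, -2.7, 2.6]
grip_width: 0.248
grasp_force: 30.3
```

Converted, -0.001 m / 0.75 = -0.0013, -0.0005 m / 0.75 = -0.0007.

move_arm(
  plan=[
    {"delta_pos":[0,-0.0007,0],"turn":[0,0,0],"fingers":0.9},
    {"delta_pos":[0,-0.0013,0],"turn":[0,0,0],"fingers":0.9},
    {"delta_pos":[0,-0.0013,0],"turn":[0,0,0],"fingers":0.9},
  ],
)

```text
clock: 7.32
position: [0.5935, 0.0882, 0.0466]
ee_rot: [0.998, -0.063, 0.0, 0.0]
ft_force: [-0.2, -3.1, 4.0]
grip_width: 0.25
grasp_force: 30.5
```

Converted, -0.0005 m / 0.75 = -0.0007, -0.0003 m / 0.75 = -0.0004.

move_arm(
  plan=[
    {"delta_pos":[0,-0.0004,0],"turn":[0,0,0],"fingers":0.9},
    {"delta_pos":[0,-0.0007,0],"turn":[0,0,0],"fingers":0.9},
    {"delta_pos":[0,-0.0007,0],"turn":[0,0,0],"fingers":0.9},
  ],
)

```text
clock: 7.7
position: [0.5935, 0.0885, 0.0466]
ee_rot: [0.998, -0.063, 0.0, 0.0]
ft_force: [-0.2, -4.3, 4.5]
grip_width: 0.253
grasp_force: 30.7
```

Converted, -0.0005 m / 0.75 = -0.0007, -0.0003 m / 0.75 = -0.0004.

move_arm(
  plan=[
    {"delta_pos":[0,-0.0004,0],"turn":[0,0,0],"fingers":0.9},
    {"delta_pos":[0,-0.0007,0],"turn":[0,0,0],"fingers":0.9},
    {"delta_pos":[0,-0.0007,0],"turn":[0,0,0],"fingers":0.9},
  ],
)

```text
clock: 8.07
position: [0.5935, 0.089, 0.0466]
ee_rot: [0.998, -0.063, 0.0, 0.0]
ft_force: [-0.6, -4.0, 5.6]
grip_width: 0.254
grasp_force: 30.7
```

Converted, -0.0005 m / 0.75 = -0.0007, -0.0002 m / 0.75 = -0.0003.

move_arm(
  plan=[
    {"delta_pos":[0,-0.0004,-0.0003],"turn":[0,0,0],"fingers":0.9},
    {"delta_pos":[0,-0.0007,-0.0003],"turn":[0,0,0],"fingers":0.9},
    {"delta_pos":[0,-0.0007,-0.0003],"turn":[0,0,0],"fingers":0.9},
  ],
)

```text
clock: 8.45
position: [0.5934, 0.0899, 0.0466]
ee_rot: [0.998, -0.063, 0.0, -0.0]
ft_force: [1.0, -2.8, 4.2]
grip_width: 0.251
grasp_force: 30.5
```

Converted, -0.0005 m / 0.75 = -0.0007, -0.0003 m / 0.75 = -0.0004.

move_arm(
  plan=[
    {"delta_pos":[0,-0.0004,-0.0001],"turn":[0,0,0],"fingers":0.9},
    {"delta_pos":[0,-0.0007,-0.0001],"turn":[0,0,0],"fingers":0.9},
    {"delta_pos":[0,-0.0007,-0.0001],"turn":[0,0,0],"fingers":0.9},
  ],
)

```text
clock: 8.82
position: [0.5934, 0.0904, 0.0466]
ee_rot: [0.998, -0.063, -0.0, -0.0]
ft_force: [-0.4, -2.3, 1.8]
grip_width: 0.254
grasp_force: 30.3
```

Converted, -0.0005 m / 0.75 = -0.0007, -0.0003 m / 0.75 = -0.0004.

move_arm(
  plan=[
    {"delta_pos":[0,-0.0004,0],"turn":[0,0,0],"fingers":0.9},
    {"delta_pos":[0,-0.0007,0],"turn":[0,0,0],"fingers":0.9},
    {"delta_pos":[0,-0.0007,0],"turn":[0,0,0],"fingers":0.9},
  ],
)

```text
clock: 9.2
position: [0.5935, 0.0909, 0.0466]
ee_rot: [0.998, -0.063, -0.0, -0.0]
ft_force: [-0.3, -1.2, 1.5]
grip_width: 0.254
grasp_force: 30.2
```

move_arm(
  plan=[
    {"delta_pos":[0,-0.0004,0],"turn":[0,0,0],"fingers":0.9},
    {"delta_pos":[0,-0.0007,0],"turn":[0,0,0],"fingers":0.9},
    {"delta_pos":[0,-0.0007,0],"turn":[0,0,0],"fingers":0.9},
  ],
)

```text
clock: 9.57
position: [0.5935, 0.0914, 0.0466]
ee_rot: [0.998, -0.063, -0.0, -0.0]
ft_force: [-0.5, -0.7, 0.2]
grip_width: 0.248
grasp_force: 30.0
```

Converted, -0.0005 m / 0.75 = -0.0007, 0.0001 m / 0.75 = 0.0001.

move_arm(
  plan=[
    {"delta_pos":[0,-0.0004,0.0001],"turn":[0,0,0],"fingers":0.9},
    {"delta_pos":[0,-0.0007,0.0001],"turn":[0,0,0],"fingers":0.9},
    {"delta_pos":[0,-0.0007,0.0001],"turn":[0,0,0],"fingers":0.9},
  ],
)

```text
clock: 9.95
position: [0.5937, 0.0917, 0.0466]
ee_rot: [0.998, -0.063, 0.0, 0.0]
ft_force: [0.4, -1.2, 1.0]
grip_width: 0.254
grasp_force: 30.1
```

Converted, -0.0005 m / 0.75 = -0.0007, -0.0003 m / 0.75 = -0.0004.

move_arm(
  plan=[
    {"delta_pos":[0,-0.0004,0],"turn":[0,0,0],"fingers":0.9},
    {"delta_pos":[0,-0.0007,0],"turn":[0,0,0],"fingers":0.9},
    {"delta_pos":[0,-0.0007,0],"turn":[0,0,0],"fingers":0.9},
  ],
)

```text
clock: 10.32
position: [0.5938, 0.0923, 0.0466]
ee_rot: [0.998, -0.063, 0.0, -0.0]
ft_force: [0.2, -1.7, 0.9]
grip_width: 0.251
grasp_force: 30.1
```

Converted, -0.0005 m / 0.75 = -0.0007, -0.0003 m / 0.75 = -0.0004.

move_arm(
  plan=[
    {"delta_pos":[0,-0.0004,0],"turn":[0,0,0],"fingers":0.9},
    {"delta_pos":[0,-0.0007,0],"turn":[0,0,0],"fingers":0.9},
    {"delta_pos":[0,-0.0007,0],"turn":[0,0,0],"fingers":0.9},
  ],
)

```text
clock: 10.7
position: [0.5938, 0.0928, 0.0466]
ee_rot: [0.998, -0.063, 0.0, -0.0]
ft_force: [0.3, -1.3, 0.3]
grip_width: 0.252
grasp_force: 30.1
```

Converted, -0.0005 m / 0.75 = -0.0007, -0.0003 m / 0.75 = -0.0004.

move_arm(
  plan=[
    {"delta_pos":[0,-0.0004,0],"turn":[0,0,0],"fingers":0.9},
    {"delta_pos":[0,-0.0007,0],"turn":[0,0,0],"fingers":0.9},
    {"delta_pos":[0,-0.0007,0],"turn":[0,0,0],"fingers":0.9},
  ],
)

```text
clock: 11.08
position: [0.5939, 0.0933, 0.0466]
ee_rot: [0.998, -0.063, 0.0, 0.0]
ft_force: [0.0, -1.5, 0.3]
grip_width: 0.252
grasp_force: 30.1
```

Converted, -0.0005 m / 0.75 = -0.0007, -0.0003 m / 0.75 = -0.0004.

move_arm(
  plan=[
    {"delta_pos":[0,-0.0004,0],"turn":[0,0,0],"fingers":0.9},
    {"delta_pos":[0,-0.0007,0],"turn":[0,0,0],"fingers":0.9},
    {"delta_pos":[0,-0.0007,0],"turn":[0,0,0],"fingers":0.9},
  ],
)

```text
clock: 11.45
position: [0.5939, 0.0938, 0.0466]
ee_rot: [0.998, -0.063, 0.0, 0.0]
ft_force: [0.1, -1.2, 0.4]
grip_width: 0.247
grasp_force: 30.1
```

Converted, -0.0005 m / 0.75 = -0.0007, -0.0003 m / 0.75 = -0.0004.

move_arm(
  plan=[
    {"delta_pos":[0,-0.0004,0],"turn":[0,0,0],"fingers":0.9},
    {"delta_pos":[0,-0.0007,0],"turn":[0,0,0],"fingers":0.9},
    {"delta_pos":[0,-0.0007,0],"turn":[0,0,0],"fingers":0.9},
  ],
)

```text
clock: 11.82
position: [0.594, 0.0943, 0.0466]
ee_rot: [0.998, -0.063, 0.0, 0.0]
ft_force: [0.2, -1.2, -0.2]
grip_width: 0.248
grasp_force: 30.1
```

Converted, -0.0005 m / 0.75 = -0.0007, -0.0003 m / 0.75 = -0.0004.

move_arm(
  plan=[
    {"delta_pos":[0,-0.0004,0.0001],"turn":[0,0,0],"fingers":0.9},
    {"delta_pos":[0,-0.0007,0.0001],"turn":[0,0,0],"fingers":0.9},
    {"delta_pos":[0,-0.0007,0.0001],"turn":[0,0,0],"fingers":0.9},
  ],
)

```text
clock: 12.2
position: [0.5941, 0.0946, 0.0466]
ee_rot: [0.998, -0.063, 0.0, 0.0]
ft_force: [-0.3, -1.7, 2.3]
grip_width: 0.251
grasp_force: 30.4
```

Converted, -0.0005 m / 0.75 = -0.0007, -0.0003 m / 0.75 = -0.0004.

move_arm(
  plan=[
    {"delta_pos":[0,-0.0004,0],"turn":[0,0,0],"fingers":0.9},
    {"delta_pos":[0,-0.0007,0],"turn":[0,0,0],"fingers":0.9},
    {"delta_pos":[0,-0.0007,0],"turn":[0,0,0],"fingers":0.9},
  ],
)

```text
clock: 12.58
position: [0.5942, 0.0952, 0.0466]
ee_rot: [0.998, -0.063, 0.0, 0.0]
ft_force: [0.2, -2.8, 3.7]
grip_width: 0.252
grasp_force: 30.4
```

Converted, -0.0005 m / 0.75 = -0.0007, -0.0001 m / 0.75 = -0.0001.

move_arm(
  plan=[
    {"delta_pos":[0,-0.0004,-0.0001],"turn":[0,0,0],"fingers":0.9},
    {"delta_pos":[0,-0.0007,-0.0001],"turn":[0,0,0],"fingers":0.9},
    {"delta_pos":[0,-0.0007,-0.0001],"turn":[0,0,0],"fingers":0.9},
  ],
)

```text
clock: 12.95
position: [0.5942, 0.0958, 0.0466]
ee_rot: [0.998, -0.063, 0.0, -0.0]
ft_force: [0.2, -2.3, 1.7]
grip_width: 0.251
grasp_force: 30.3
```

Converted, -0.0005 m / 0.75 = -0.0007, -0.0003 m / 0.75 = -0.0004.

move_arm(
  plan=[
    {"delta_pos":[0,-0.0004,0],"turn":[0,0,0],"fingers":0.9},
    {"delta_pos":[0,-0.0007,0],"turn":[0,0,0],"fingers":0.9},
    {"delta_pos":[0,-0.0007,0],"turn":[0,0,0],"fingers":0.9},
  ],
)

```text
clock: 13.32
position: [0.5942, 0.0962, 0.0466]
ee_rot: [0.998, -0.063, 0.0, 0.0]
ft_force: [-0.3, -2.9, 3.0]
grip_width: 0.253
grasp_force: 30.3
```

Converted, -0.0005 m / 0.75 = -0.0007, -0.0003 m / 0.75 = -0.0004.

move_arm(
  plan=[
    {"delta_pos":[0,-0.0004,-0.0001],"turn":[0,0,0],"fingers":0.9},
    {"delta_pos":[0,-0.0007,-0.0001],"turn":[0,0,0],"fingers":0.9},
    {"delta_pos":[0,-0.0007,-0.0001],"turn":[0,0,0],"fingers":0.9},
  ],
)

```text
clock: 13.7
position: [0.5942, 0.0962, 0.0466]
ee_rot: [0.998, -0.063, -0.0, 0.0]
ft_force: [-2.1, -4.8, 3.2]
grip_width: 0.25
grasp_force: 30.3
```

Converted, -0.0003 m / 0.75 = -0.0004.

move_arm(
  plan=[
    {"delta_pos":[0,-0.0004,0],"turn":[0,0,0],"fingers":0.9},
    {"delta_pos":[0,-0.0004,0],"turn":[0,0,0],"fingers":0.9},
  ],
)

```text
clock: 13.95
position: [0.5943, 0.0963, 0.0466]
ee_rot: [0.998, -0.063, -0.0, 0.0]
ft_force: [-0.8, -5.7, 4.0]
grip_width: 0.25
grasp_force: 30.4
```

Converted, -0.0006 m / 0.75 = -0.0008, -0.0003 m / 0.75 = -0.0004.

move_arm(
  plan=[
    {"delta_pos":[0,-0.0004,-0.0001],"turn":[0,0,0],"fingers":0.9},
    {"delta_pos":[0,-0.0008,-0.0001],"turn":[0,0,0],"fingers":0.9},
    {"delta_pos":[0,-0.0008,-0.0001],"turn":[0,0,0],"fingers":0.9},
  ],
)

```text
clock: 14.32
position: [0.5942, 0.0963, 0.0467]
ee_rot: [0.998, -0.064, -0.0, 0.001]
ft_force: [-1.6, -8.2, 3.5]
grip_width: 0.249
grasp_force: 30.5
```

Converted, -0.0003 m / 0.75 = -0.0004, -0.0002 m / 0.75 = -0.0003.

move_arm(
  plan=[
    {"delta_pos":[0,-0.0003,0],"turn":[0,0,0],"fingers":0.9},
    {"delta_pos":[0,-0.0004,0],"turn":[0,0,0],"fingers":0.9},
    {"delta_pos":[0,-0.0004,0],"turn":[0,0,0],"fingers":0.9},
    {"delta_pos":[0,-0.0004,0],"turn":[0,0,0],"fingers":0.9},
    {"delta_pos":[0,-0.0004,0],"turn":[0,0,0],"fingers":0.9},
    {"delta_pos":[0,-0.0004,0],"turn":[0,0,0],"fingers":0.9},
    {"delta_pos":[0,-0.0004,0],"turn":[0,0,0],"fingers":0.9},
  ],
)

```text
clock: 15.2
position: [0.5942, 0.0964, 0.0467]
ee_rot: [0.998, -0.064, -0.0, 0.001]
ft_force: [-2.5, -8.1, 4.9]
grip_width: 0.251
grasp_force: 30.6
```

Converted, -0.0003 m / 0.75 = -0.0004, -0.0001 m / 0.75 = -0.0001.

move_arm(
  plan=[
    {"delta_pos":[0,-0.0004,-0.0001],"turn":[0,0,0],"fingers":0.9},
    {"delta_pos":[0,-0.0004,-0.0001],"turn":[0,0,0],"fingers":0.9},
    {"delta_pos":[0,-0.0004,-0.0001],"turn":[0,0,0],"fingers":0.9},
    {"delta_pos":[0,-0.0004,-0.0001],"turn":[0,0,0],"fingers":0.9},
    {"delta_pos":[0,-0.0004,-0.0001],"turn":[0,0,0],"fingers":0.9},
    {"delta_pos":[0,-0.0004,-0.0001],"turn":[0,0,0],"fingers":0.9},
    {"delta_pos":[0,-0.0004,-0.0001],"turn":[0,0,0],"fingers":0.9},
  ],
)

```text
clock: 16.08
position: [0.5942, 0.0964, 0.0467]
ee_rot: [0.998, -0.064, -0.0, 0.001]
ft_force: [-2.0, -9.5, 4.0]
grip_width: 0.25
grasp_force: 30.5
```

Converted, 0.0017 m / 0.75 = 0.0023, 0.0008 m / 0.75 = 0.0011.

move_arm(
  plan=[
    {"delta_pos":[0,0.0011,0],"turn":[0,0,0],"fingers":0.9},
    {"delta_pos":[0,0.0023,0],"turn":[0,0,0],"fingers":0.9},
    {"delta_pos":[0,0.0023,0],"turn":[0,0,0],"fingers":0.9},
  ],
)

```text
clock: 16.45
position: [0.5942, 0.0963, 0.0466]
ee_rot: [0.998, -0.063, -0.0, 0.0]
ft_force: [-0.5, -3.9, -0.8]
grip_width: 0.254
grasp_force: 29.9
```

move_arm(
  plan=[
    {"delta_pos":[0,0,0],"turn":[0,0,0],"fingers":0.45},
    {"delta_pos":[0,0,0],"turn":[0,0,0],"fingers":0.45},
    {"delta_pos":[0,0,0],"turn":[0,0,0],"fingers":0.45},
    {"delta_pos":[0,0,0],"turn":[0,0,0],"fingers":0.45},
  ],
)

```text
clock: 16.95
position: [0.5943, 0.0968, 0.0469]
ee_rot: [0.998, -0.063, 0.0, -0.0]
ft_force: [-0.6, -0.6, 0.8]
grip_width: 0.551
grasp_force: 0.0
```

Converted, 0.081 m / 0.75 = 0.108, -0.0688 m / 0.75 = -0.0917.

move_arm(
  plan=[
    {"delta_pos":[0,0,-0.0267],"turn":[0,0,0],"fingers":0.45},
    {"delta_pos":[0,0,-0.0533],"turn":[0,0,0],"fingers":0.45},
    {"delta_pos":[0,0,-0.06],"turn":[0,0,0],"fingers":0.45},
    {"delta_pos":[-0.0227,0.0267,-0.06],"turn":[0,0,0],"fingers":0.45},
    {"delta_pos":[-0.0573,0.068,-0.06],"turn":[0,0,0],"fingers":0.45},
    {"delta_pos":[-0.0853,0.1,-0.06],"turn":[0,0,0],"fingers":0.45},
    {"delta_pos":[-0.0917,0.108,-0.06],"turn":[0,0,0],"fingers":0.45},
    {"delta_pos":[-0.0917,0.108,-0.06],"turn":[0,0,0],"fingers":0.45},
    {"delta_pos":[-0.0917,0.108,-0.06],"turn":[0,0,0],"fingers":0.45},
    {"delta_pos":[-0.0917,0.108,-0.06],"turn":[0,0,0],"fingers":0.45},
  ],
)

```text
clock: 18.2
position: [0.5163, 0.0256, 0.0919]
ee_rot: [0.998, -0.063, 0.0, -0.0]
ft_force: [-0.5, -0.1, -1.0]
grip_width: 0.551
grasp_force: 0.0
```

Run:
```python
from workcell import get_obs,camera
import cv2,numpy as np,pickle
o=get_obs();c=camera("wrist");t=camera("top");pickle.dump((o,c,t),open("s2.pkl","wb"))
a=np.clip((c["color"]/255.)**.7*255,0,255).astype(np.uint8)[:,:,::-1]
cv2.imwrite("pics/w2.png",cv2.resize(a,(800,600)))
print({k:o[k] for k in("clock","position","ee_rot","ft_force","grip_width")})
```

```text
{'clock': 18.2, 'position': array([0.51628593, 0.02564698, 0.09187923]), 'ee_rot': array([ 9.98043099e-01, -6.25292625e-02,  5.51041674e-05, -2.45922799e-04]), 'ft_force': array([-0.46022727, -0.0808499 , -1.04273413]), 'grip_width': 0.5510728079983964}
```

View pics/w2.png

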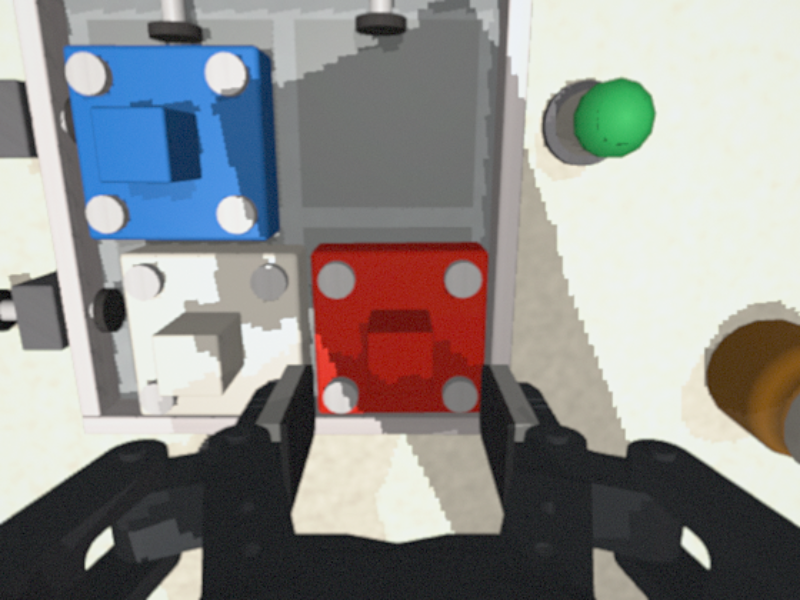

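The wrist view shows blue against the stop_y_far pad at (68,118). Red's caps are at (336,280), (464,279), (460,394) and (340,395), and the path to the stop_x_right pad at (380,25) is clear.

Run:
```python
from h import *;import pickle
o,c,_=pickle.load(open("s2.pkl","rb"))
f=lambda L:(np.array(L)+.5)*.7-.5
for L in ([(336,280),(464,279),(460,394),(340,395)],[(86,73),(225,73),(237,214),(105,214)]):
    P=wr(o,c,f(L),.035);v=(P[0]+P[1]-P[2]-P[3])/2;w=(P[0]+P[3]-P[1]-P[2])/2
    print(P.mean(0).round(4),np.linalg.norm(v),np.linalg.norm(w),np.arctan2(v[1],v[0]),np.arctan2(-w[0],w[1]))
    d=np.r_[P.mean(0)[:2],.0467]-o["position"];print("tool delta",(Ro.from_quat(o["ee_rot"]).as_matrix().T@d).round(4))
```

```text
[0.516  0.0251 0.035 ] 0.045005169082682865 0.0459018821076001 -0.12356788218134657 -0.11630794322919684
tool delta [-0.0002  0.0006  0.0452]
[0.5942 0.0958 0.035 ] 0.045769823237022965 0.0458268346891867 -0.12292499972818284 -0.12666007901593274
tool delta [ 0.0686 -0.0793  0.0452]
```

Converted, 0.045 m / 0.75 = 0.06, 0.0006 m / 0.75 = 0.0008.

move_arm(
  plan=[
    {"delta_pos":[-0.0003,0.0008,0.0267],"turn":[0,0,0],"fingers":0.45},
    {"delta_pos":[-0.0003,0.0008,0.048],"turn":[0,0,0],"fingers":0.45},
    {"delta_pos":[-0.0003,0.0008,0.0573],"turn":[0,0,0],"fingers":0.45},
    {"delta_pos":[-0.0003,0.0008,0.06],"turn":[0,0,0],"fingers":0.45},
    {"delta_pos":[-0.0003,0.0008,0.06],"turn":[0,0,0],"fingers":0.45},
    {"delta_pos":[-0.0003,0.0008,0.06],"turn":[0,0,0],"fingers":0.45},
  ],
)

```text
clock: 19.05
position: [0.5159, 0.0243, 0.0474]
ee_rot: [0.998, -0.063, 0.0, 0.0]
ft_force: [-0.1, -0.1, 0.6]
grip_width: 0.549
grasp_force: 0.0
```

move_arm(
  plan=[
    {"delta_pos":[0,0,0],"turn":[0,0,0],"fingers":0.65},
    {"delta_pos":[0,0,0],"turn":[0,0,0],"fingers":0.7},
    {"delta_pos":[0,0,0],"turn":[0,0,0],"fingers":0.75},
    {"delta_pos":[0,0,0],"turn":[0,0,0],"fingers":0.8},
    {"delta_pos":[0,0,0],"turn":[0,0,0],"fingers":0.9},
    {"delta_pos":[0,0,0],"turn":[0,0,0],"fingers":0.9},
  ],
  force=40,
)

```text
clock: 19.8
position: [0.5158, 0.0243, 0.0472]
ee_rot: [0.998, -0.063, 0.0, 0.0]
ft_force: [-1.0, 0.1, 4.7]
grip_width: 0.249
grasp_force: 40.0
```

Converted, 0.024 m / 0.75 = 0.032, -0.0002 m / 0.75 = -0.0003.

move_arm(
  plan=[
    {"delta_pos":[0.0053,0,-0.0003],"turn":[0,0,0],"fingers":0.9},
    {"delta_pos":[0.0133,0,-0.0003],"turn":[0,0,0],"fingers":0.9},
    {"delta_pos":[0.0227,0,-0.0003],"turn":[0,0,0],"fingers":0.9},
    {"delta_pos":[0.032,0,-0.0003],"turn":[0,0,0],"fingers":0.9},
  ],
)

```text
clock: 20.3
position: [0.5389, 0.0214, 0.0472]
ee_rot: [0.998, -0.063, -0.001, 0.0]
ft_force: [-4.3, 0.8, 8.3]
grip_width: 0.247
grasp_force: 40.5
```

Converted, 0.021 m / 0.75 = 0.028, 0.014 m / 0.75 = 0.0187.

move_arm(
  plan=[
    {"delta_pos":[0.0093,0,0],"turn":[0,0,0],"fingers":0.9},
    {"delta_pos":[0.0187,0,0],"turn":[0,0,0],"fingers":0.9},
    {"delta_pos":[0.028,0,0],"turn":[0,0,0],"fingers":0.9},
  ],
)

```text
clock: 20.68
position: [0.5598, 0.0188, 0.0472]
ee_rot: [0.998, -0.063, -0.001, 0.0]
ft_force: [-4.9, 0.2, 7.9]
grip_width: 0.251
grasp_force: 40.5
```

Converted, 0.024 m / 0.75 = 0.032, 0.022 m / 0.75 = 0.0293.

move_arm(
  plan=[
    {"delta_pos":[0.008,0,-0.0004],"turn":[0,0,0],"fingers":0.9},
    {"delta_pos":[0.016,0,-0.0004],"turn":[0,0,0],"fingers":0.9},
    {"delta_pos":[0.024,0,-0.0004],"turn":[0,0,0],"fingers":0.9},
    {"delta_pos":[0.0293,0,-0.0004],"turn":[0,0,0],"fingers":0.9},
    {"delta_pos":[0.032,0,-0.0004],"turn":[0,0,0],"fingers":0.9},
    {"delta_pos":[0.032,0,-0.0004],"turn":[0,0,0],"fingers":0.9},
  ],
)

```text
clock: 21.42
position: [0.5842, 0.0155, 0.0473]
ee_rot: [0.998, -0.063, 0.0, 0.0]
ft_force: [0.6, 0.0, -0.3]
grip_width: 0.247
grasp_force: 39.3
```

Converted, 0.001 m / 0.75 = 0.0013, 0.0001 m / 0.75 = 0.0001.

move_arm(
  plan=[
    {"delta_pos":[0.0004,0,0.0001],"turn":[0,0,0],"fingers":0.9},
    {"delta_pos":[0.0008,0,0.0001],"turn":[0,0,0],"fingers":0.9},
    {"delta_pos":[0.0013,0,0.0001],"turn":[0,0,0],"fingers":0.9},
  ],
)

```text
clock: 21.8
position: [0.5849, 0.0154, 0.0472]
ee_rot: [0.998, -0.063, -0.0, 0.0]
ft_force: [-0.9, 0.4, -0.9]
grip_width: 0.25
grasp_force: 39.4
```

Converted, 0.0005 m / 0.75 = 0.0007, 0.0003 m / 0.75 = 0.0004.

move_arm(
  plan=[
    {"delta_pos":[0.0004,0,0],"turn":[0,0,0],"fingers":0.9},
    {"delta_pos":[0.0007,0,0],"turn":[0,0,0],"fingers":0.9},
    {"delta_pos":[0.0007,0,0],"turn":[0,0,0],"fingers":0.9},
  ],
)

```text
clock: 22.18
position: [0.5855, 0.0154, 0.0473]
ee_rot: [0.998, -0.063, 0.0, 0.0]
ft_force: [-0.6, 0.3, -1.0]
grip_width: 0.249
grasp_force: 39.3
```

Vertical load is slightly negative, so I'll lower a touch and go on.

Converted, 0.0005 m / 0.75 = 0.0007, 0.0003 m / 0.75 = 0.0004.

move_arm(
  plan=[
    {"delta_pos":[0.0004,0,0.0003],"turn":[0,0,0],"fingers":0.9},
    {"delta_pos":[0.0007,0,0.0003],"turn":[0,0,0],"fingers":0.9},
    {"delta_pos":[0.0007,0,0.0003],"turn":[0,0,0],"fingers":0.9},
  ],
)

```text
clock: 22.55
position: [0.586, 0.0153, 0.0473]
ee_rot: [0.998, -0.063, 0.0, 0.0]
ft_force: [-2.6, -0.3, 2.1]
grip_width: 0.249
grasp_force: 39.6
```

Converted, 0.0005 m / 0.75 = 0.0007, 0.0003 m / 0.75 = 0.0004.

move_arm(
  plan=[
    {"delta_pos":[0.0004,0,0],"turn":[0,0,0],"fingers":0.9},
    {"delta_pos":[0.0007,0,0],"turn":[0,0,0],"fingers":0.9},
    {"delta_pos":[0.0007,0,0],"turn":[0,0,0],"fingers":0.9},
  ],
)

```text
clock: 22.92
position: [0.5865, 0.0153, 0.0473]
ee_rot: [0.998, -0.063, 0.0, 0.0]
ft_force: [-2.9, 0.5, 5.7]
grip_width: 0.248
grasp_force: 39.9
```

Converted, 0.0005 m / 0.75 = 0.0007, 0.0003 m / 0.75 = 0.0004.

move_arm(
  plan=[
    {"delta_pos":[0.0004,0,-0.0001],"turn":[0,0,0],"fingers":0.9},
    {"delta_pos":[0.0007,0,-0.0001],"turn":[0,0,0],"fingers":0.9},
    {"delta_pos":[0.0007,0,-0.0001],"turn":[0,0,0],"fingers":0.9},
  ],
)

```text
clock: 23.3
position: [0.587, 0.0152, 0.0473]
ee_rot: [0.998, -0.063, 0.0, 0.0]
ft_force: [-3.5, -0.1, 4.4]
grip_width: 0.25
grasp_force: 40.0
```

Converted, 0.0005 m / 0.75 = 0.0007, 0.0003 m / 0.75 = 0.0004.

move_arm(
  plan=[
    {"delta_pos":[0.0004,0,-0.0001],"turn":[0,0,0],"fingers":0.9},
    {"delta_pos":[0.0007,0,-0.0001],"turn":[0,0,0],"fingers":0.9},
    {"delta_pos":[0.0007,0,-0.0001],"turn":[0,0,0],"fingers":0.9},
  ],
)

```text
clock: 23.68
position: [0.5876, 0.0151, 0.0473]
ee_rot: [0.998, -0.063, 0.0, 0.0]
ft_force: [-2.7, 0.1, 2.7]
grip_width: 0.247
grasp_force: 39.8
```

Converted, 0.0005 m / 0.75 = 0.0007, 0.0003 m / 0.75 = 0.0004.

move_arm(
  plan=[
    {"delta_pos":[0.0004,0,0],"turn":[0,0,0],"fingers":0.9},
    {"delta_pos":[0.0007,0,0],"turn":[0,0,0],"fingers":0.9},
    {"delta_pos":[0.0007,0,0],"turn":[0,0,0],"fingers":0.9},
  ],
)

```text
clock: 24.05
position: [0.5881, 0.015, 0.0473]
ee_rot: [0.998, -0.063, 0.0, 0.0]
ft_force: [-2.2, 1.1, 1.6]
grip_width: 0.247
grasp_force: 39.7
```

Converted, 0.0005 m / 0.75 = 0.0007, 0.0003 m / 0.75 = 0.0004.

move_arm(
  plan=[
    {"delta_pos":[0.0004,0,0],"turn":[0,0,0],"fingers":0.9},
    {"delta_pos":[0.0007,0,0],"turn":[0,0,0],"fingers":0.9},
    {"delta_pos":[0.0007,0,0],"turn":[0,0,0],"fingers":0.9},
  ],
)

```text
clock: 24.42
position: [0.5885, 0.0149, 0.0473]
ee_rot: [0.998, -0.063, 0.0, 0.0]
ft_force: [-1.2, -0.6, 0.8]
grip_width: 0.249
grasp_force: 39.5
```

move_arm(
  plan=[
    {"delta_pos":[0.0004,0,0.0001],"turn":[0,0,0],"fingers":0.9},
    {"delta_pos":[0.0007,0,0.0001],"turn":[0,0,0],"fingers":0.9},
    {"delta_pos":[0.0007,0,0.0001],"turn":[0,0,0],"fingers":0.9},
  ],
)

```text
clock: 24.8
position: [0.589, 0.0149, 0.0473]
ee_rot: [0.998, -0.063, 0.0, 0.0]
ft_force: [-1.9, -0.6, 3.4]
grip_width: 0.25
grasp_force: 39.7
```

Converted, 0.0005 m / 0.75 = 0.0007, 0.0003 m / 0.75 = 0.0004.

move_arm(
  plan=[
    {"delta_pos":[0.0004,0,0],"turn":[0,0,0],"fingers":0.9},
    {"delta_pos":[0.0007,0,0],"turn":[0,0,0],"fingers":0.9},
    {"delta_pos":[0.0007,0,0],"turn":[0,0,0],"fingers":0.9},
  ],
)

```text
clock: 25.18
position: [0.5895, 0.0149, 0.0472]
ee_rot: [0.998, -0.063, -0.0, 0.0]
ft_force: [-2.1, -0.1, 4.8]
grip_width: 0.25
grasp_force: 39.8
```

Converted, 0.0005 m / 0.75 = 0.0007, 0.0003 m / 0.75 = 0.0004.

move_arm(
  plan=[
    {"delta_pos":[0.0004,0,-0.0001],"turn":[0,0,0],"fingers":0.9},
    {"delta_pos":[0.0007,0,-0.0001],"turn":[0,0,0],"fingers":0.9},
    {"delta_pos":[0.0007,0,-0.0001],"turn":[0,0,0],"fingers":0.9},
  ],
)

```text
clock: 25.55
position: [0.59, 0.0148, 0.0472]
ee_rot: [0.998, -0.063, 0.0, 0.0]
ft_force: [-1.4, 0.4, 2.0]
grip_width: 0.251
grasp_force: 39.7
```

Converted, 0.0005 m / 0.75 = 0.0007, 0.0003 m / 0.75 = 0.0004.

move_arm(
  plan=[
    {"delta_pos":[0.0004,0,0],"turn":[0,0,0],"fingers":0.9},
    {"delta_pos":[0.0007,0,0],"turn":[0,0,0],"fingers":0.9},
    {"delta_pos":[0.0007,0,0],"turn":[0,0,0],"fingers":0.9},
  ],
)

```text
clock: 25.92
position: [0.5905, 0.0148, 0.0473]
ee_rot: [0.998, -0.063, 0.0, -0.0]
ft_force: [-1.4, -0.2, 1.1]
grip_width: 0.248
grasp_force: 39.6
```

move_arm(
  plan=[
    {"delta_pos":[0.0004,0,0],"turn":[0,0,0],"fingers":0.9},
    {"delta_pos":[0.0007,0,0],"turn":[0,0,0],"fingers":0.9},
    {"delta_pos":[0.0007,0,0],"turn":[0,0,0],"fingers":0.9},
  ],
)

```text
clock: 26.3
position: [0.5909, 0.0146, 0.0473]
ee_rot: [0.998, -0.063, -0.0, 0.0]
ft_force: [-1.6, 1.2, 1.0]
grip_width: 0.25
grasp_force: 39.6
```

Converted, 0.001 m / 0.75 = 0.0013, 0.0006 m / 0.75 = 0.0008.

move_arm(
  plan=[
    {"delta_pos":[0.0004,0,0],"turn":[0,0,0],"fingers":0.9},
    {"delta_pos":[0.0008,0,0],"turn":[0,0,0],"fingers":0.9},
    {"delta_pos":[0.0013,0,0],"turn":[0,0,0],"fingers":0.9},
    {"delta_pos":[0.0013,0,0],"turn":[0,0,0],"fingers":0.9},
  ],
)

```text
clock: 26.8
position: [0.591, 0.0146, 0.0473]
ee_rot: [0.998, -0.063, -0.001, 0.0]
ft_force: [-8.8, 0.3, 6.0]
grip_width: 0.247
grasp_force: 40.3
```

Converted, -0.0002 m / 0.75 = -0.0003, -0.0001 m / 0.75 = -0.0001.

move_arm(
  plan=[
    {"delta_pos":[0.0003,0,-0.0001],"turn":[0,0,0],"fingers":0.9},
    {"delta_pos":[0.0003,0,-0.0003],"turn":[0,0,0],"fingers":0.9},
    {"delta_pos":[0.0003,0,-0.0003],"turn":[0,0,0],"fingers":0.9},
    {"delta_pos":[0.0003,0,-0.0003],"turn":[0,0,0],"fingers":0.9},
    {"delta_pos":[0.0003,0,-0.0003],"turn":[0,0,0],"fingers":0.9},
    {"delta_pos":[0.0003,0,-0.0003],"turn":[0,0,0],"fingers":0.9},
    {"delta_pos":[0.0003,0,-0.0003],"turn":[0,0,0],"fingers":0.9},
  ],
)

```text
clock: 27.68
position: [0.5911, 0.0146, 0.0473]
ee_rot: [0.998, -0.063, -0.001, 0.0]
ft_force: [-8.3, -0.6, 5.6]
grip_width: 0.249
grasp_force: 40.2
```

Converted, 0.0002 m / 0.75 = 0.0003, -0.0001 m / 0.75 = -0.0001.

move_arm(
  plan=[
    {"delta_pos":[0.0003,0,-0.0001],"turn":[0,0,0],"fingers":0.9},
    {"delta_pos":[0.0003,0,-0.0001],"turn":[0,0,0],"fingers":0.9},
    {"delta_pos":[0.0003,0,-0.0001],"turn":[0,0,0],"fingers":0.9},
    {"delta_pos":[0.0003,0,-0.0001],"turn":[0,0,0],"fingers":0.9},
    {"delta_pos":[0.0003,0,-0.0001],"turn":[0,0,0],"fingers":0.9},
    {"delta_pos":[0.0003,0,-0.0001],"turn":[0,0,0],"fingers":0.9},
    {"delta_pos":[0.0003,0,-0.0001],"turn":[0,0,0],"fingers":0.9},
  ],
)

```text
clock: 28.55
position: [0.5911, 0.0146, 0.0473]
ee_rot: [0.998, -0.063, -0.001, 0.0]
ft_force: [-7.8, -0.0, 6.3]
grip_width: 0.248
grasp_force: 40.2
```

Converted, 0.0003 m / 0.75 = 0.0004, -0.0002 m / 0.75 = -0.0003.

move_arm(
  plan=[
    {"delta_pos":[0.0004,0,-0.0003],"turn":[0,0,0],"fingers":0.9},
    {"delta_pos":[0.0004,0,-0.0003],"turn":[0,0,0],"fingers":0.9},
    {"delta_pos":[0.0004,0,-0.0003],"turn":[0,0,0],"fingers":0.9},
    {"delta_pos":[0.0004,0,-0.0003],"turn":[0,0,0],"fingers":0.9},
  ],
)

```text
clock: 29.05
position: [0.5911, 0.0146, 0.0474]
ee_rot: [0.998, -0.063, -0.002, 0.0]
ft_force: [-9.1, 0.4, 4.9]
grip_width: 0.249
grasp_force: 40.1
```

move_arm(
  plan=[
    {"delta_pos":[0,0,0],"turn":[0,0,0],"fingers":0.9},
    {"delta_pos":[0,0,0],"turn":[0,0,0],"fingers":0.9},
    {"delta_pos":[0,0,0],"turn":[0,0,0],"fingers":0.9},
  ],
)

```text
clock: 29.42
position: [0.5911, 0.0146, 0.0474]
ee_rot: [0.998, -0.063, -0.002, 0.0]
ft_force: [-8.5, 0.7, 5.1]
grip_width: 0.248
grasp_force: 40.1
```

Converted, 0.0002 m / 0.75 = 0.0003.

move_arm(
  plan=[
    {"delta_pos":[0.0003,0,0],"turn":[0,0,0],"fingers":0.9},
    {"delta_pos":[0.0003,0,0],"turn":[0,0,0],"fingers":0.9},
    {"delta_pos":[0.0003,0,0],"turn":[0,0,0],"fingers":0.9},
    {"delta_pos":[0.0003,0,0],"turn":[0,0,0],"fingers":0.9},
    {"delta_pos":[0.0003,0,0],"turn":[0,0,0],"fingers":0.9},
    {"delta_pos":[0.0003,0,0],"turn":[0,0,0],"fingers":0.9},
  ],
)

```text
clock: 30.18
position: [0.5911, 0.0146, 0.0474]
ee_rot: [0.998, -0.063, -0.002, 0.0]
ft_force: [-9.5, 0.3, 6.2]
grip_width: 0.244
grasp_force: 40.2
```

Converted, -0.0011 m / 0.75 = -0.0015, -0.0006 m / 0.75 = -0.0008.

move_arm(
  plan=[
    {"delta_pos":[-0.0008,0,0],"turn":[0,0,0],"fingers":0.9},
    {"delta_pos":[-0.0015,0,0],"turn":[0,0,0],"fingers":0.9},
    {"delta_pos":[-0.0015,0,0],"turn":[0,0,0],"fingers":0.9},
  ],
)

```text
clock: 30.55
position: [0.5911, 0.0146, 0.0474]
ee_rot: [0.998, -0.063, -0.001, 0.0]
ft_force: [-5.3, 0.6, -0.0]
grip_width: 0.252
grasp_force: 39.4
```

move_arm(
  plan=[
    {"delta_pos":[0,0,0],"turn":[0,0,0],"fingers":0.45},
    {"delta_pos":[0,0,0],"turn":[0,0,0],"fingers":0.45},
    {"delta_pos":[0,0,0],"turn":[0,0,0],"fingers":0.45},
    {"delta_pos":[0,0,0],"turn":[0,0,0],"fingers":0.45},
  ],
)

```text
clock: 31.05
position: [0.592, 0.0145, 0.048]
ee_rot: [0.998, -0.063, 0.0, 0.0]
ft_force: [0.9, -0.3, -0.1]
grip_width: 0.551
grasp_force: 0.0
```

Converted, -0.12 m / 0.75 = -0.16, -0.11 m / 0.75 = -0.1467.

move_arm(
  plan=[
    {"delta_pos":[0,0,-0.0267],"turn":[0,0,0],"fingers":0.45},
    {"delta_pos":[0,0,-0.0667],"turn":[0,0,0],"fingers":0.45},
    {"delta_pos":[-0.04,0,-0.1067],"turn":[0,0,0],"fingers":0.45},
    {"delta_pos":[-0.0667,0,-0.1467],"turn":[0,0,0],"fingers":0.45},
    {"delta_pos":[-0.08,0,-0.16],"turn":[0,0,0],"fingers":0.45},
    {"delta_pos":[-0.08,0,-0.16],"turn":[0,0,0],"fingers":0.45},
    {"delta_pos":[-0.08,0,-0.16],"turn":[0,0,0],"fingers":0.45},
  ],
)

```text
clock: 31.92
position: [0.5323, 0.0218, 0.167]
ee_rot: [0.998, -0.063, -0.0, 0.0]
ft_force: [0.4, -0.2, 0.6]
grip_width: 0.553
grasp_force: 0.0
```

Run:
```python
from workcell import get_obs,camera
import cv2,numpy as np,pickle
o=get_obs();c=camera("wrist");pickle.dump((o,c),open("s3.pkl","wb"))
a=np.clip((c["color"]/255.)**.7*255,0,255).astype(np.uint8)[:,:,::-1]
cv2.imwrite("pics/w3.png",cv2.resize(a,(800,600)))
print(o["clock"],o["position"],o["ft_force"])
```

```text
31.925 [0.53228025 0.0218307  0.1669636 ] [ 0.37031695 -0.18569424  0.58693946]
```

View pics/w3.png

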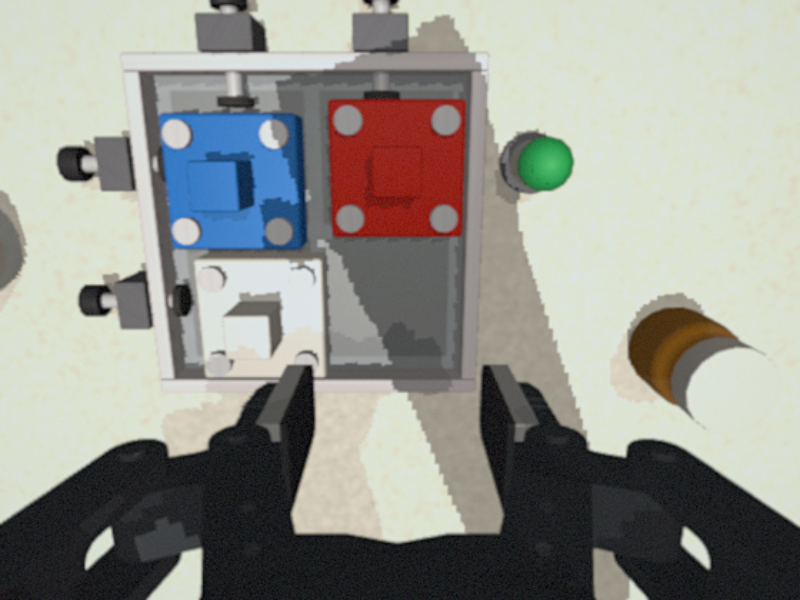

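The last view shows red against the stop_x_right pad at (382,97), blue on stop_y_far at (158,163), and white still in its place. The gripper is clear of everything, so I'm handing in.

```bash
python3 -c "
from workcell import hand_in
print(hand_in())"
```

```text
the job is handed in; nothing more can be done
None
```

I handed the job in with blue home against stop_y_far and red home against stop_x_right beside the green reader. Each was pressed for over half a second at about 8–9.5 N at the wrist; white, the bottle, jar and box were not touched. Early in blue's slide the wrist readings suggested it may briefly have been carried a fraction of a millimetre off the floor; I lowered it at once.

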